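# Seat the drive gear on the coater's cross-pinned shaft

### The job

Fit the loose drive gear, teeth down as it stands, onto the upright shaft of the grey roller-coater drive: lower it over the shaft until it rests on the cross pin, turn it under light pressure (a few newtons) until its slots drop over the pin, and press it fully home, flat on the collar. Feel for the slot and never force the gear down; leave the brown bottle, the pigment tub and the black film can where they are.

Things in the scene. Friction and masses are not known exactly. Their poses are not given: they have to be found in the camera images.
- gear_center (a point): Centre (half-way up) of the loose steel drive gear, 0.2 to 0.33 kg, 50 mm tall, standing upright. Toothed rim, 61 mm over the teeth, from 25 to 11 mm below this point; above it a smooth round hub, 38 mm diameter, from 11 mm below to 25 mm above this point. Grip the hub with the fingertips 2 mm or more above the rim.
- gear: The same gear, origin at the centre of its underside, z up along its axis. A 16 mm bore runs right through. The underside has a cross of two slots along the gear's own x and y, each 7 mm wide, 38 mm long, 9 mm deep, so it fits the cross pin at every quarter turn. Four brass dots on the rim mark the slots' ends.
- collar (a point): Centre of the flat top of the 50 mm steel collar on which the gear seats, 60 mm above the worktop, on the shaft's axis; its axes are the housing's, not the shaft's. The upright 14 mm shaft rises 40 mm above it. A 34 mm long, 5 mm thick brass cross pin through the shaft has its top 7 mm above this point: a gear not aligned stops there, 7 mm short of home.
- shaft_tip (a point): Tip of the shaft on its axis, 40 mm above the collar; the shaft tapers over its top 7 mm to 7 mm diameter here. Axes are the housing's: the shaft's own angle is not measured and may be any. The shaft is braked and slips round only above about 0.5 N m. The pin enters a slot when within about 0.05 rad of true.
- drive: The grey drive unit, fixed to the worktop, origin under the shaft's axis at worktop height, z up. Gearbox 120 x 108 mm, lid 48 mm high; the black motor reaches out to 114 mm from the axis along its own +x, 54 mm high.
- brown_bottle: Brown bottle with black cap, 48 mm diameter, 105 mm tall, origin at the centre of its underside; a bystander.
- tub: Pigment tub with black lid, 56 mm diameter, 52 mm tall, origin at the centre of its underside; a bystander.
- black_can: Black film can with grey lid, 35 mm diameter, 51 mm tall, origin at the centre of its underside; a bystander.
There are look-alikes about, which are no part of the job. Leave any blue or purple look-alike of the gear alone.

How it is judged:
By the outcome, as a careful person would: the job done as asked, in the order asked, and still so for the second after the job is handed in, with the robot touching nothing.
It also fails if it takes over 64 s, if anything falls off the work surface, if the arm or the gripper's body presses on something with over 40 N, if the wrist force passes 120 N, or if a joint passes its speed limit or range.

### The arm

A 6-joint arm with a two-finger parallel gripper is mounted at the origin on a cart in front of the work surface, level with it; the furniture and walls round the work are solid. World frame = base frame: x ahead of the robot, y to its left, z up, the work surface at z = 0. Lengths are in m, angles in rad, forces in N, time in s.
With the tool pointing down it reaches from about 0.25 to 0.775 m from the base axis. Payload 4 kg.
Tool frame: the origin (TCP) lies on the centre line of the jaws, within the pads' length; the fingertips stand 19 mm ahead of it and the grasp point (between the pads) is the TCP; z points along the fingers, y is the direction in which the jaws open and shut (so a half turn about z gives the same grasp; the last joint's range is limited). The gripper opens to 94 mm and grips with 3 to 60 N. Pads are 16 mm wide; open, the fingers measure 119 mm over their backs; the gripper's body (75 mm by 177 mm) begins 78 mm behind the grasp point.
Start: joints at [1.026, 0.087, 1.371, -0, 1.684, -0.103], TCP at [0.235, 0.497, 0.225] pointing down, gripper open.
Joint ranges: [-3.1, 3.1], [-0.76, 2.03], [0.27, 2.55], [-1.08, 4.22], [0.17, 2.65], [-2.57, 2.57]. Speed limits (rad/s): [2.79, 2.79, 3.14, 3.14, 3.14, 3.14].

### API

Orientations are given as a unit quaternion [x, y, z, w].
In Python, from cell import manip gives the robot as it stands.
- The arm moves only by the tool arm_command, never from a script. Its argument "rows" is a list of rows, each a list of 7 numbers: the shift along the tool's x, y, z each as a share of 4 cm, from -1 to 1, then the turn, a rotation vector about the tool's x, y, z each as a share of 0.08 rad, from -1 to 1, then the opening, from 0 (shut) to 1 (fully open). A call has 1 to 5 rows; each row shifts and turns the pose as measured when the row begins, along the tool's axes as they then stand; what a row does not reach is not made up. A row lasts 1/12 s, in which the tool goes at most 41.7 mm and 7.16 degrees, less where a joint would pass 70% of its speed; a pose out of reach is approached as far as the arm can. A call with a number of a shift or a turn outside -1 to 1 is refused whole. A call with a gripper value outside its range is refused whole. The fingers move at their own pace and stop on an object; "newtons" is the grip in N (left out, the last holds). Time passes only in rows, so rows that do not move let the fingers close. It gives the time, the measured TCP pose, the force and the opening at its end, in the units of the state.
- manip.read_state(): the state, without advancing time (a new reading comes with each control period).
- manip.snapshot(name): name is "side" or "top" or "wrist"; returns (picture, depth): 480x640x3 uint8, red, green, blue; 480x640 float32, m along the optical axis (not along the pixel's ray), 0 where there is no reading.
- manip.camera_params(name): a dict with "K" (3x3 intrinsics, pixels), "origin" and "rotation" of the camera in the world. Camera axes: x right, y down, z forward; pixel columns grow to the right and rows downward; lengths in m; the calibration is good to about 2 mm. The wrist camera is an equidistant fisheye: a pixel r from the principal point sees the ray r / f radians off the axis. A picture is of the moment at which its call begins: read the wrist's pose just before it. camera_params takes no time and is no camera call; for the wrist camera it gives the pose at the moment of the call.
- manip.close_job(): hands the job in, once; it reports no verdict.
Trained networks look in the newest picture that a camera, given by its name, has taken for a name from the list of things; names that differ only in an ending like _2 or _b are one class to them, and where a whole thing is asked for, a point or a joint stands for the part that bears it (a point fixed in the world has none). Each returns a list of dicts, best first, with "p" (0 to 1); they miss things now and then, are a little off and sometimes report something else, mostly with a low value. They report only what shows in the picture. A call takes as long as a camera call. They do not tell look-alikes from the thing itself.
- manip.find_in(label, camera): "rect" ([centre column, centre row, width, height] in pixels, round what is visible of it).
The state is a dict: "time": time; "joint_positions": joint angles; "qvel": joint speeds; "effort": joint torques, N m; "tool_pos": TCP position; "tcp_rot": TCP orientation; "ft_force": force on the tool from outside, world axes, zero at the start; "wrist_torque": the same for the moment, N m; "gripper_width": finger opening in m.
Only numpy, scipy, OpenCV 4.12 (cv2) and the standard library are available. Lean on these libraries where they do the work, as an engineer would, in place of code of your own. Each camera call takes 0.05 s, during which the arm holds its last target.

## Working session

There is one attempt and no reset: what is moved stays moved. The work goes in short steps, Python scripts to look and compute and a tool call to move; the robot and the scene stay as the last step left them, time stands still between calls to the robot, and variables do not carry over. Pictures are saved under pics/ and viewed, and the job is handed in when it is done.

Besides the shell and the picture viewer there is one more tool, called as name(argument=value, ...), one argument or row to a line, values as JSON. arm_command: Moves the arm, as the interface text tells. Its arguments: {"type":"object","properties":{"rows":{"type":"array"},"newtons":{"type":"number"}},"required":["rows"]}

```bash
ls; mkdir -p pics; python3 - <<'E'
from cell import manip
import cv2
for n in ["top","side"]:
    p,d=manip.snapshot(n)
    cv2.imwrite(f"pics/{n}0.png",p[:,:,::-1])
    c=manip.camera_params(n); print(n,c)
    for l in ["gear","collar","shaft_tip","drive","gear_center","brown_bottle","tub","black_can"]:
        print(l,[( [round(v) for v in r["rect"]],round(r["p"],2)) for r in manip.find_in(l,n)][:4])
s=manip.read_state();print(s)
E
```

```text
pics
top {'K': array([[496.76269261,   0.        , 326.31467692],
       [  0.        , 496.76269261, 231.13612897],
       [  0.        ,   0.        ,   1.        ]]), 'origin': array([ 0.4051941 , -0.12914586,  0.9671617 ]), 'rotation': array([-0.69656248,  0.71247577, -0.06907525,  0.04906727])}
gear [([462, 255, 34, 28], 0.89), ([403, 255, 28, 27], 0.78), ([355, 248, 27, 33], 0.61), ([413, 313, 31, 30], 0.59)]
collar [([225, 227, 56, 95], 0.83)]
shaft_tip [([223, 226, 60, 98], 0.81)]
drive [([224, 227, 62, 98], 0.71)]
gear_center [([459, 254, 32, 31], 0.76), ([355, 247, 34, 32], 0.66), ([415, 313, 36, 32], 0.63)]
brown_bottle [([321, 173, 30, 33], 0.76), ([403, 255, 27, 30], 0.72), ([225, 227, 61, 97], 0.39)]
tub [([320, 303, 30, 30], 0.94)]
black_can [([176, 308, 22, 18], 0.65)]
side {'K': array([[463.69251052,   0.        , 323.05108279],
       [  0.        , 463.69251052, 233.60696916],
       [  0.        ,   0.        ,   1.        ]]), 'origin': array([0.61182283, 0.77178168, 0.61662397]), 'rotation': array([ 0.02020772,  0.86316328, -0.50415779, -0.01912367])}
gear [([33
[... 414 characters left out ...]
 20, 28], 0.65)]
{'time': 0.9, 'joint_positions': array([ 1.02590535e+00,  8.72090248e-02,  1.37066936e+00, -3.93425524e-05,
        1.68358677e+00, -1.03110365e-01]), 'qvel': array([-0.00111283,  0.00193973,  0.00119947,  0.00176555,  0.00138211,
        0.00122213]), 'effort': array([-1.93420656e-04, -3.40031075e+01, -3.02601063e+01,  7.18927779e-02,
        2.34493136e-02,  1.63052863e-05]), 'tool_pos': array([0.23519008, 0.49721286, 0.22451651]), 'tcp_rot': array([2.19100543e-01, 9.75702284e-01, 5.42101559e-05, 3.88246458e-05]), 'ft_force': array([-0.29426256,  0.66046888, -0.46669013]), 'wrist_torque': array([-0.05078208, -0.01837043, -0.01424155]), 'gripper_width': 0.09397763035346794}
```

View pics/top0.png

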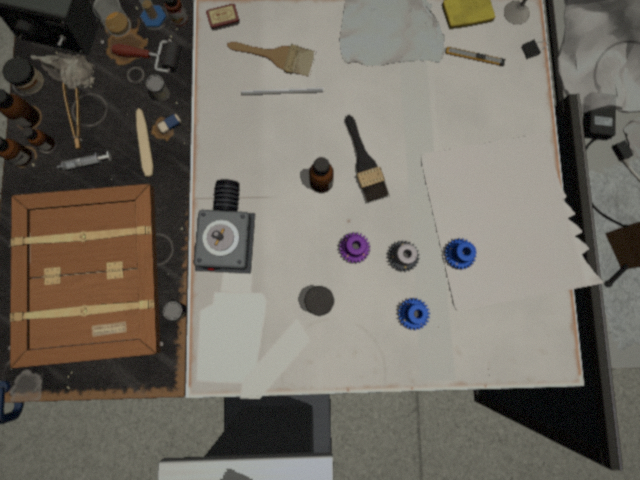

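View pics/side0.png

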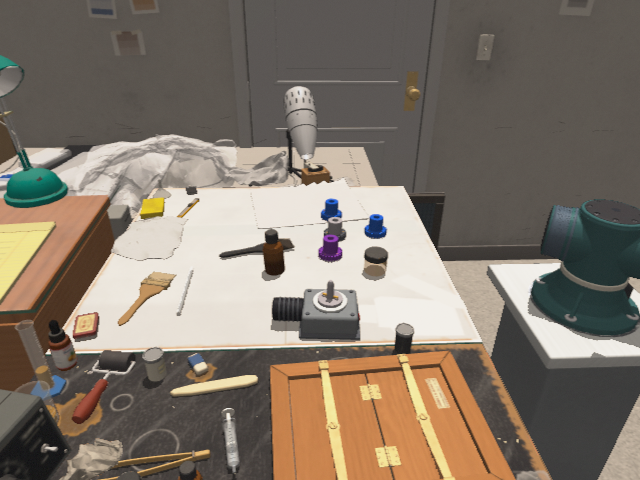

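```bash
python3 - <<'E'
import cv2
a=cv2.imread("pics/top0.png")
cv2.imwrite("pics/t0c.png",cv2.resize(a[150:340,160:490],None,fx=2.4,fy=2.4,interpolation=cv2.INTER_CUBIC))
a=cv2.imread("pics/side0.png")
cv2.imwrite("pics/s0c.png",cv2.resize(a[180:370,250:450],None,fx=3,fy=3,interpolation=cv2.INTER_CUBIC))
E
```

```text
(no output)
```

View pics/t0c.png

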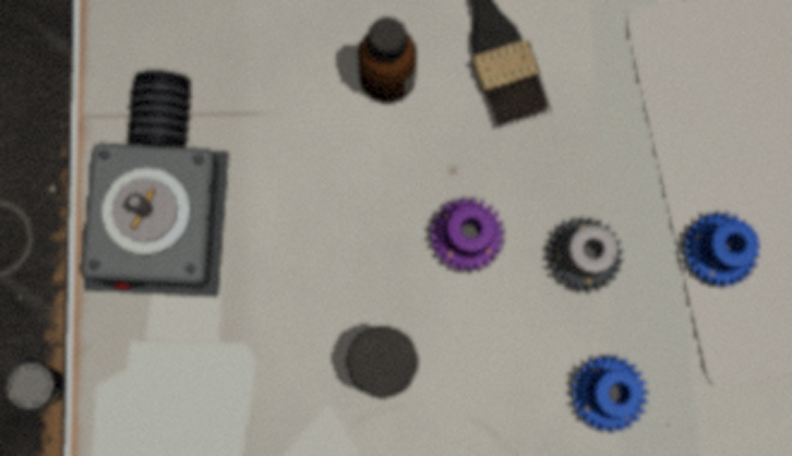

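View pics/s0c.png

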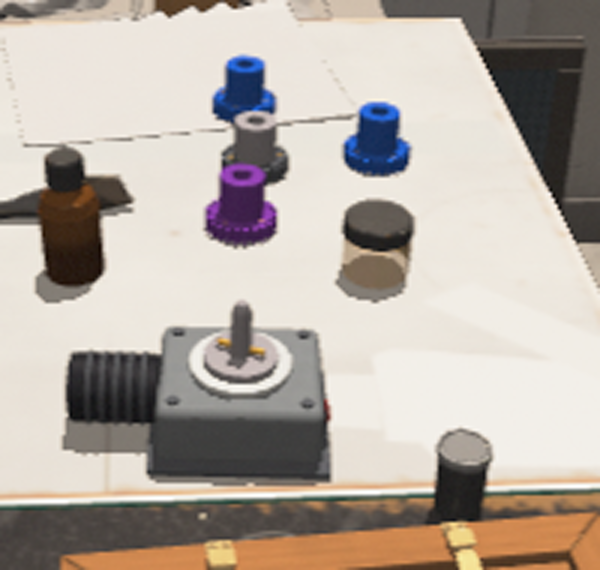

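```bash
cat > h.py <<'E'
from cell import manip
import numpy as np, cv2
from scipy.spatial.transform import Rotation as R
def ray(c,u,v,fish=False):
    K=c["K"]; x=(u-K[0,2])/K[0,0]; y=(v-K[1,2])/K[1,1]
    if fish:
        r=np.hypot(x,y); s=np.sin(r)/r if r>1e-9 else 1; d=np.array([x*s,y*s,np.cos(r)])
    else: d=np.array([x,y,1.])
    q=np.asarray(c["rotation"]); M=R.from_quat(q).as_matrix() if q.shape==(4,) else q
    return np.asarray(c["origin"]),M@d
def atz(c,u,v,z,fish=False):
    o,d=ray(c,u,v,fish); return o+d*(z-o[2])/d[2]
def proj(c,P,fish=False):
    q=np.asarray(c["rotation"]); M=R.from_quat(q).as_matrix() if q.shape==(4,) else q
    p=M.T@(np.asarray(P)-c["origin"]); K=c["K"]
    if fish:
        t=np.arctan2(np.hypot(p[0],p[1]),p[2]); k=t/np.hypot(p[0],p[1]); return K[0,0]*k*p[0]+K[0,2],K[1,1]*k*p[1]+K[1,2]
    return K[0,0]*p[0]/p[2]+K[0,2],K[1,1]*p[1]/p[2]+K[1,2]
E
python3 - <<'E'
from h import *
t=manip.camera_params("top"); s=manip.camera_params("side")
f=lambda x,y:(160+x/2.4-.3,150+y/2.4-.3)
g=lambda x,y:(250+x/3-.33,180+y/3-.33)
print("hub top",atz(t,*f(594,249),.05),atz(s,*g(257,120),.05))
print("rim",atz(t,*f(583,255),.014))
print("tip",atz(t,*f(133,203),.1),atz(s,*g(240,305),.1))
print("collar",atz(t,*f(146,210),.06),atz(s,*g(240,357),.06))
a=atz(t,*f(155,190),.067);b=atz(t,*f(135,227),.067);print(a,b,np.arctan2(*(a-b)[1::-1]))
a=atz(s,*g(222,342),.065);b=atz(s,*g(263,353),.065);print(a,b,np.arctan2(*(a-b)[1::-1]))
for n,z,q in [("bottle",.105,f(388,37)),("tub",.052,f(382,360)),("purple",.05,f(470,230)),("blue",.05,f(735,244)),("blue2",.05,f(617,393))]:
  print(n,atz(t,*q,z))
print("can",atz(s,*g(465,450),.051))
print(manip.camera_params("wrist"))
E
```

```text
hub top [ 0.51448453 -0.30712409  0.05      ] [ 0.51383211 -0.30544301  0.05      ]
rim [ 0.51409359 -0.30493273  0.014     ]
tip [0.54973887 0.04012481 0.1       ] [0.55304386 0.04343075 0.1       ]
collar [0.55076803 0.03796494 0.06      ] [0.5523868  0.04538752 0.06      ]
[0.56494366 0.03001395 0.067     ] [0.53676621 0.04483155 0.067     ] -0.48412678390813924
[0.56367087 0.03543126 0.065     ] [0.53769591 0.04824503 0.065     ] -0.45828303283629906
bottle [ 0.67125445 -0.1495283   0.105     ]
tub [ 0.43282025 -0.14031966  0.052     ]
purple [ 0.53143666 -0.21101047  0.05      ]
blue [ 0.51602737 -0.4179354   0.05      ]
blue2 [ 0.40363814 -0.31898832  0.05      ]
can [0.42087249 0.13077174 0.051     ]
{'K': array([[371.64829954,   0.        , 317.574518  ],
       [  0.        , 371.64829954, 237.02252678],
       [  0.        ,   0.        ,   1.        ]]), 'origin': array([0.16392208, 0.53211824, 0.38574274]), 'rotation': array([0.83674458, 0.53006353, 0.07285647, 0.11654651])}
```

arm_command(
  rows=[
    [-1,0,0,0,0,0.9,0.7],
    [-1,0,0,0,0,0.9,0.7],
    [-1,0,0,0,0,0.9,0.7],
    [-1,0,0,0,0,0.9,0.7],
    [-1,0,0,0,0,0.9,0.7],
  ],
  newtons=30,
)

```text
time: 1.32
tool_pos: [0.3997, 0.3898, 0.2241]
tcp_rot: [0.389, 0.921, 0.002, -0.002]
ft_force: [0.5, 0.8, 0.0]
gripper_width: 0.0663
```

arm_command(
  rows=[
    [-1,0,0,0,0,0.9,0.7],
    [-1,0,0,0,0,0.9,0.7],
    [-1,0,0,0,0,0.9,0.7],
    [-1,0,0,0,0,0.9,0.7],
    [-1,0,0,0,0,0.9,0.7],
  ],
)

```text
time: 1.73
tool_pos: [0.5216, 0.2218, 0.2225]
tcp_rot: [0.555, 0.832, 0.002, -0.002]
ft_force: [-0.0, -0.1, 0.1]
gripper_width: 0.0662
```

arm_command(
  rows=[
    [-1,0,0,0,0,0.9,0.7],
    [-1,0,0,0,0,0.9,0.7],
    [-1,0,0,0,0,0.9,0.7],
    [-1,0,0,0,0,0.9,0.7],
    [-1,0,0,0,0,0.9,0.7],
  ],
)

```text
time: 2.15
tool_pos: [0.5728, 0.0209, 0.2206]
tcp_rot: [0.702, 0.713, 0.002, -0.002]
ft_force: [0.7, 0.0, 0.3]
gripper_width: 0.066
```

```bash
cat > go.py <<'E'
from h import *
def plan(target,psi=None):
    s=manip.read_state(); M=R.from_quat(s["tcp_rot"]).as_matrix()
    d=M.T@(np.array(target)-s["tool_pos"]); p=np.arctan2(M[1,1],M[0,1])
    print("t",round(s["time"],2),"pos",s["tool_pos"].round(4),"psi",round(p,4),"tilt",M[:,2].round(4),"j6",s["joint_positions"][5].round(3))
    print("shift in 4cm shares",(d/.04).round(3))
    if psi is not None:
        v=(R.from_matrix(M).inv()*R.from_matrix(np.array([[-np.sin(psi),np.cos(psi),0],[np.cos(psi),np.sin(psi),0],[0,0,-1]]).T)).as_rotvec()
        print("turn shares",(v/.08).round(3))
E
python3 -c "
from go import *
plan([.514,-.306,.16],-.536)"
```

```text
t 2.15 pos [0.5728 0.0209 0.2206] psi 0.0157 tilt [ 5.0e-04  5.9e-03 -1.0e+00] j6 -0.081
shift in 4cm shares [-8.156 -1.6    1.465]
turn shares [-0.013 -0.074  6.897]
```

arm_command(
  rows=[
    [-1,0,0.1,0,0,0.9,0.7],
    [-1,0,0.1,0,0,0.9,0.7],
    [-1,0,0.1,0,0,0.9,0.7],
    [-1,0,0.1,0,0,0.9,0.7],
    [-1,0,0.1,0,0,0.9,0.7],
  ],
)

```text
time: 2.57
tool_pos: [0.5471, -0.1837, 0.1996]
tcp_rot: [0.823, 0.568, 0.004, -0.001]
ft_force: [1.3, -0.4, -0.3]
gripper_width: 0.0657
```

```bash
python3 -c "
from go import *
plan([.514,-.306,.16],-.536)"
```

```text
t 2.57 pos [ 0.5471 -0.1837  0.1996] psi -0.363 tilt [ 0.005   0.0052 -1.    ] j6 -0.063
shift in 4cm shares [-3.159  0.31   0.97 ]
turn shares [ 0.028 -0.086  2.163]
```

Stop there (camera sees from behind); finish the approach.

arm_command(
  rows=[
    [-0.8,0.1,0.24,0,0,0.54,0.7],
    [-0.8,0.15,0.24,0,0,0.54,0.7],
    [-0.8,0.25,0.24,0,0,0.54,0.7],
    [-0.7,0.3,0.24,0,0,0.54,0.7],
    [0,0,0,0,0,0,0.7],
  ],
)

```text
time: 2.98
tool_pos: [0.519, -0.3239, 0.1586]
tcp_rot: [0.874, 0.486, 0.003, 0.0]
ft_force: [-0.6, 0.0, -1.4]
gripper_width: 0.066
```

```bash
python3 - <<'E'
from go import *
plan([.514,-.306,.16],-.536)
c=manip.camera_params("wrist")
p,d=manip.snapshot("wrist"); cv2.imwrite("pics/w1.png",p[:,:,::-1])
print(c)
print(proj(c,[.514,-.306,.05],True),proj(c,[.514,-.306,.0],True))
for l in ["gear","gear_center"]: print([(np.round(r["rect"]),round(r["p"],2)) for r in manip.find_in(l,"wrist")])
E
```

```text
t 2.98 pos [ 0.519  -0.3239  0.1586] psi -0.5569 tilt [ 0.0049  0.0016 -1.    ] j6 -0.096
shift in 4cm shares [ 0.314 -0.344 -0.036]
turn shares [ 0.041 -0.049 -0.261]
{'K': array([[371.64829954,   0.        , 317.574518  ],
       [  0.        , 371.64829954, 237.02252678],
       [  0.        ,   0.        ,   1.        ]]), 'origin': array([ 0.56103846, -0.25573802,  0.32008026]), 'rotation': array([ 0.95241658, -0.27239322, -0.03630606,  0.13185776])}
(np.float64(298.766550203242), np.float64(226.12820990679444)) (np.float64(301.403465432953), np.float64(212.3493008187446))
[(array([302., 214.,  70.,  77.]), 0.93), (array([364., 319.,  50.,  69.]), 0.9), (array([261., 108.,  75.,  71.]), 0.89), (array([208., 292.,  59.,  70.]), 0.59)]
[(array([260., 109.,  71.,  71.]), 0.86), (array([365., 317.,  51.,  71.]), 0.71), (array([304., 216.,  68.,  72.]), 0.66), (array([209., 290.,  60.,  72.]), 0.56)]
```

View pics/w1.png

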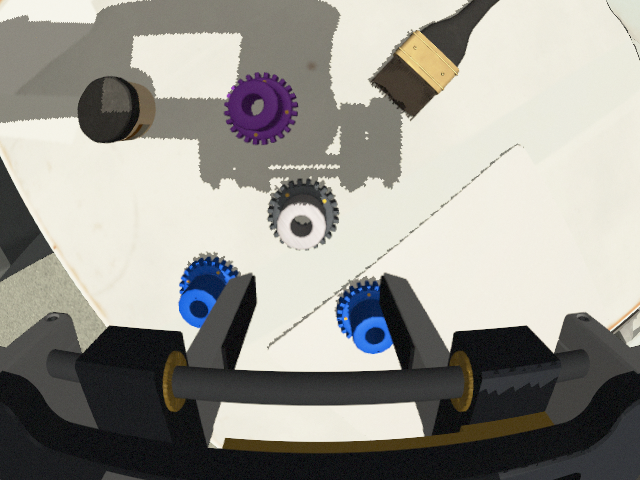

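```bash
python3 - <<'E'
import cv2
a=cv2.imread("pics/w1.png")
cv2.imwrite("pics/w1c.png",cv2.resize(a[170:260,255:350],None,fx=6.5,fy=6.5,interpolation=cv2.INTER_CUBIC))
E
```

```text
(no output)
```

View pics/w1c.png

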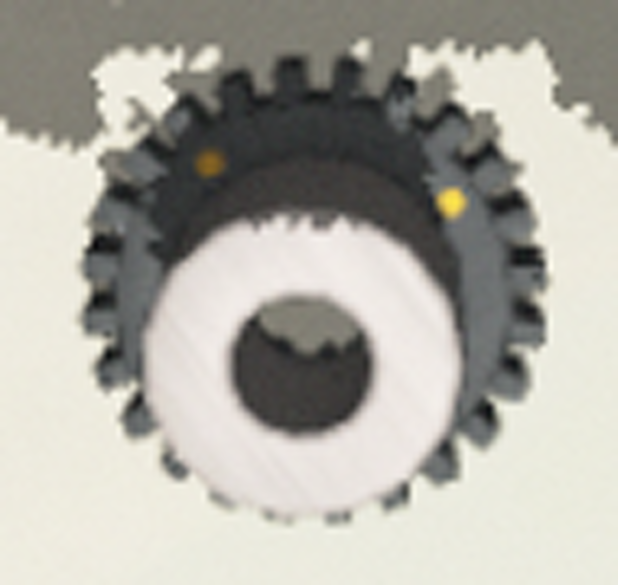

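```bash
python3 - <<'E'
from go import *
c=manip.camera_params("wrist")
f=lambda x,y:(255+x/6.5-.42,170+y/6.5-.42)
hub=atz(c,*f(303,364),.05,True); print(hub)
for e in [(145,364),(461,364),(303,213),(303,515)]: print(atz(c,*f(*e),.05,True))
a=atz(c,*f(210,163),.014,True);b=atz(c,*f(452,203),.014,True)
print(a,b,np.linalg.norm(a-b))
for q in (a,b):
  v=q-hub;print(np.hypot(*v[:2]),np.arctan2(v[1],v[0]))
v=a-b;print(np.arctan2(v[1],v[0])-np.pi/4)
# centre from dots: midpoint + perpendicular*half
m=(a+b)/2; n=np.array([-(v[1]),v[0]])/2; print(m[:2]+n,m[:2]-n)
plan([*hub[:2],.1],-.536)
E
```

```text
[ 0.51809586 -0.30201533  0.05      ]
[ 0.5023513  -0.29230546  0.05      ]
[ 0.5337753  -0.31165518  0.05      ]
[ 0.52758046 -0.28687691  0.05      ]
[ 0.50828766 -0.31760832  0.05      ]
[ 0.516233   -0.27970207  0.014     ] [ 0.54017312 -0.30066653  0.014     ] 0.03182197491002513
0.022390892692291643 1.6540897409671644
0.02211842613124266 0.06101880202933233
1.6369658033072358
[ 0.51772083 -0.30215436] [ 0.5386853  -0.27821424]
t 3.13 pos [ 0.5215 -0.3189  0.1615] psi -0.5498 tilt [ 0.009  0.003 -1.   ] j6 -0.096
shift in 4cm shares [ 0.305 -0.303  1.538]
turn shares [ 0.077 -0.09  -0.172]
```

```bash
python3 - <<'E'
from go import *
c=manip.camera_params("wrist"); print(c["origin"])
c["origin"]=np.array([ 0.56103846, -0.25573802,  0.32008026]);c["rotation"]=np.array([ 0.95241658, -0.27239322, -0.03630606,  0.13185776])
f=lambda x,y:(255+x/6.5-.42,170+y/6.5-.42)
hub=atz(c,*f(303,364),.05,True); print(hub)
a=atz(c,*f(210,163),.014,True);b=atz(c,*f(452,203),.014,True)
for q in (a,b):
  v=q-hub;print(np.hypot(*v[:2]),np.arctan2(v[1],v[0]))
v=a-b;print(np.arctan2(v[1],v[0])-np.pi/4)
m=(a+b)/2; n=np.array([-(v[1]),v[0]])/2; print(m[:2]+n)
plan([.515,-.306,.11],-.536)
E
```

```text
[ 0.56236785 -0.25063148  0.32326236]
[ 0.51577361 -0.30660878  0.05      ]
0.022086416761349714 1.656377338706159
0.021707443815895084 0.04997297486585185
1.6302227287081301
[ 0.51520922 -0.30684793]
t 3.13 pos [ 0.5215 -0.3189  0.1615] psi -0.5498 tilt [ 0.009  0.003 -1.   ] j6 -0.096
shift in 4cm shares [ 0.182 -0.315  1.287]
turn shares [ 0.077 -0.09  -0.172]
```

arm_command(
  rows=[
    [0.18,-0.32,0.3,0.08,-0.09,0,0.7],
    [0,0,0.5,0,0,0,0.7],
    [0,0,0.4,0,0,0,0.7],
    [0,0,0,0,0,0,0.7],
    [0,0,0,0,0,0,0.7],
  ],
)

```text
time: 3.55
tool_pos: [0.5196, -0.2989, 0.1188]
tcp_rot: [0.87, 0.494, 0.003, 0.004]
ft_force: [0.1, -1.1, 0.6]
gripper_width: 0.066
```

```bash
python3 - <<'E'
from go import *
plan([.515,-.3065,.039],-.54)
E
```

```text
t 3.55 pos [ 0.5196 -0.2989  0.1188] psi -0.5377 tilt [ 0.0096 -0.0033 -0.9999] j6 -0.081
shift in 4cm shares [-0.226 -0.022  1.995]
turn shares [ 0.125 -0.026  0.029]
```

arm_command(
  rows=[
    [-0.22,-0.02,0.3,0.12,-0.03,0,0.7],
    [0,0,0.3,0,0,0,0.7],
    [0,0,0,0,0,0,0.7],
    [0,0,0,0,0,0,0.7],
    [0,0,0,0,0,0,0.7],
  ],
)

```text
time: 3.97
tool_pos: [0.5168, -0.3055, 0.0969]
tcp_rot: [0.868, 0.496, 0.001, 0.003]
ft_force: [-0.1, 0.6, -0.1]
gripper_width: 0.0657
```

```bash
python3 - <<'E'
from go import *
plan([.515,-.3065,.039],-.54)
E
```

```text
t 3.97 pos [ 0.5168 -0.3055  0.0969] psi -0.5333 tilt [ 0.0045 -0.0035 -1.    ] j6 -0.095
shift in 4cm shares [-0.042 -0.034  1.447]
turn shares [0.071 0.009 0.084]
```

arm_command(
  rows=[
    [-0.04,-0.03,0.4,0.07,0.01,0,0.7],
    [0,0,0.4,0,0,0,0.7],
    [0,0,0.4,0,0,0,0.7],
    [0,0,0,0,0,0,0.7],
    [0,0,0,0,0,0,0.7],
  ],
)

```text
time: 4.38
tool_pos: [0.5156, -0.3081, 0.0467]
tcp_rot: [0.869, 0.495, 0.001, 0.002]
ft_force: [0.5, -0.9, -0.3]
gripper_width: 0.0658
```

```bash
python3 - <<'E'
from go import *
plan([.515,-.3065,.039],-.54)
E
```

```text
t 4.38 pos [ 0.5156 -0.3081  0.0467] psi -0.5344 tilt [ 0.0027 -0.0019 -1.    ] j6 -0.099
shift in 4cm shares [ 0.028 -0.034  0.193]
turn shares [0.041 0.003 0.069]
```

arm_command(
  rows=[
    [0.03,-0.03,0.19,0.04,0,0,0.7],
    [0,0,0,0,0,0,0.7],
    [0,0,0,0,0,0,0.7],
    [0,0,0,0,0,0,0.7],
  ],
)

```text
time: 4.72
tool_pos: [0.5154, -0.3069, 0.0393]
tcp_rot: [0.869, 0.495, 0.0, 0.0]
ft_force: [0.9, 0.0, 0.5]
gripper_width: 0.0659
```

```bash
python3 - <<'E'
from go import *
plan([.515,-.3065,.039],-.54)
E
```

```text
t 4.72 pos [ 0.5154 -0.3069  0.0393] psi -0.5348 tilt [ 5.e-04 -7.e-04 -1.e+00] j6 -0.097
shift in 4cm shares [ 0.003 -0.015  0.007]
turn shares [0.01  0.005 0.065]
```

Perfectly placed. Close with 40 N.

arm_command(
  rows=[
    [0,0,0,0,0,0,0],
    [0,0,0,0,0,0,0],
    [0,0,0,0,0,0,0],
    [0,0,0,0,0,0,0],
    [0,0,0,0,0,0,0],
  ],
  newtons=40,
)

```text
time: 5.13
tool_pos: [0.5166, -0.3076, 0.0417]
tcp_rot: [0.869, 0.495, 0.001, 0.002]
ft_force: [-0.7, -0.8, -2.0]
gripper_width: 0.0371
```

arm_command(
  rows=[
    [0,0,0,0,0,0,0],
    [0,0,-0.4,0,0,0,0],
    [0,0,-0.8,0,0,0,0],
    [0,0,-1,0,0,0,0],
    [0,0,-1,0,0,0,0],
  ],
)

```text
time: 5.55
tool_pos: [0.509, -0.3022, 0.1569]
tcp_rot: [0.869, 0.495, -0.006, -0.013]
ft_force: [0.7, -1.8, -2.0]
gripper_width: 0.0376
```

```bash
python3 - <<'E'
from go import *
plan([.551,.041,.16],.25)
E
```

```text
t 5.55 pos [ 0.509  -0.3022  0.1569] psi -0.5347 tilt [-0.0228  0.0162 -0.9996] j6 -0.097
shift in 4cm shares [ 7.917 -3.47   0.038]
turn shares [-0.319 -0.164 -9.808]
```

arm_command(
  rows=[
    [0.5,-0.1,-0.1,-0.1,-0.05,-0.9,0],
    [0.9,-0.2,-0.1,-0.1,-0.05,-1,0],
    [0.9,-0.15,-0.05,-0.05,-0.05,-1,0],
    [0.9,-0.1,0,0,0,-1,0],
    [0.9,-0.1,0,0,0,-1,0],
  ],
)

```text
time: 5.97
tool_pos: [0.5477, -0.1459, 0.1774]
tcp_rot: [0.755, 0.656, -0.003, 0.01]
ft_force: [-0.9, -1.1, -3.2]
gripper_width: 0.0375
```

```bash
python3 - <<'E'
from go import *
plan([.551,.041,.16],.25)
E
```

```text
t 5.97 pos [ 0.5477 -0.1459  0.1774] psi -0.1402 tilt [ 0.0082 -0.0186 -0.9998] j6 -0.212
shift in 4cm shares [ 4.644 -0.575  0.349]
turn shares [ 0.09   0.24  -4.879]
```

arm_command(
  rows=[
    [0.8,0,0,0,0.05,-1,0],
    [0.8,0.05,0,0,0.05,-1,0],
    [0.5,0.05,0,0,0.05,-1,0],
    [0,0,0,0,0,-0.8,0],
    [0,0,0,0,0,0,0],
  ],
)

```text
time: 6.38
tool_pos: [0.556, -0.0489, 0.1736]
tcp_rot: [0.636, 0.772, 0.001, 0.002]
ft_force: [-0.5, 0.3, -2.6]
gripper_width: 0.0374
```

arm_command(
  rows=[
    [0,0,0,0,0,0,0],
    [0,0,0,0,0,0,0],
  ],
)

```text
time: 6.55
tool_pos: [0.5555, -0.0484, 0.1726]
tcp_rot: [0.637, 0.771, 0.001, 0.001]
ft_force: [-0.8, 0.6, -1.7]
gripper_width: 0.0371
```

```bash
python3 - <<'E'
from go import *
plan([.551,.041,.16],.25)
c=manip.camera_params("wrist")
p,d=manip.snapshot("wrist"); cv2.imwrite("pics/w2.png",p[:,:,::-1])
import pickle; pickle.dump(c,open("w2.pkl","wb"))
print(proj(c,[.551,.041,.1],True))
plan([.551,.041,.16],.25)
u,v=map(int,proj(c,[.551,.041,.08],True))
cv2.imwrite("pics/w2c.png",cv2.resize(p[v-60:v+60,u-70:u+70,::-1],None,fx=5,fy=5,interpolation=cv2.INTER_CUBIC));print(u-70,v-60)
E
```

```text
t 6.55 pos [ 0.5555 -0.0484  0.1726] psi 0.1896 tilt [ 2.5e-03 -3.0e-04 -1.0e+00] j6 -0.378
shift in 4cm shares [2.217 0.311 0.313]
turn shares [ 0.03   0.011 -0.755]
(np.float64(336.61419708892015), np.float64(120.70065471427526))
t 6.6 pos [ 0.5554 -0.0486  0.1725] psi 0.1893 tilt [ 2.4e-03 -3.0e-04 -1.0e+00] j6 -0.378
shift in 4cm shares [2.222 0.312 0.312]
turn shares [ 0.029  0.01  -0.759]
265 61
```

View pics/w2.png

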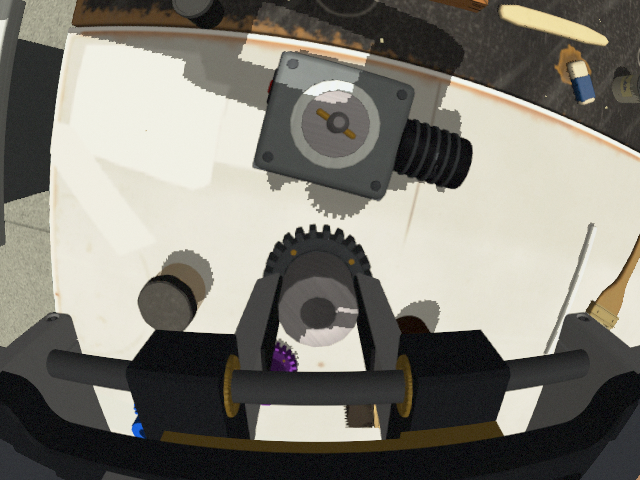

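View pics/w2c.png

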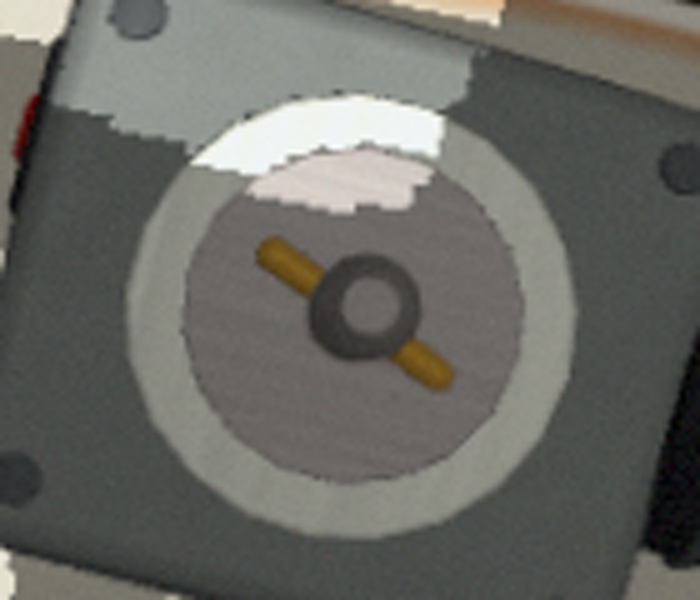

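```bash
python3 - <<'E'
from go import *
import pickle
c=pickle.load(open("w2.pkl","rb"))
f=lambda x,y:(265+x/5-.4,61+y/5-.4)
print("tip",atz(c,*f(371,305),.1,True)); print("collar",atz(c,*f(354,315),.06,True),[atz(c,*f(*e),.06,True) for e in [(183,315),(525,315)]])
a=atz(c,*f(258,243),.0645,True);b=atz(c,*f(454,386),.0645,True);v=b-a
print("pin",(a+b)/2,np.linalg.norm(v),np.arctan2(v[1],v[0]))
p=cv2.imread("pics/w2.png"); cv2.imwrite("pics/w2g.png",cv2.resize(p[220:350,260:380],None,fx=4.6,fy=4.6,interpolation=cv2.INTER_CUBIC))
E
```

```text
tip [0.55243897 0.04071474 0.1       ]
collar [0.55229523 0.04048654 0.06      ] [array([0.52791637, 0.03579403, 0.06      ]), array([0.57679745, 0.0456786 , 0.06      ])]
pin [0.55244045 0.04053672 0.0645    ] 0.03482282105524426 -0.43967389319253963
```

View pics/w2g.png

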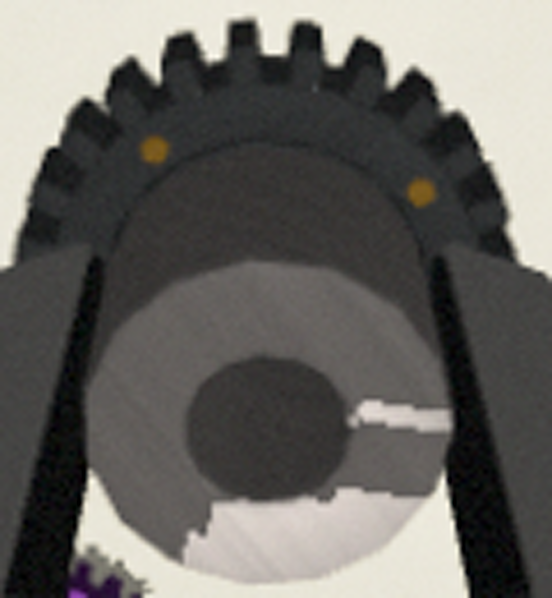

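```bash
python3 - <<'E'
from go import *
import pickle
c=pickle.load(open("w2.pkl","rb"))
T=np.array([.5555,-.0485,.1726]); psi=.1896
f=lambda x,y:(260+x/4.6-.39,220+y/4.6-.39)
for h in (.038,.041,.043):
  zt=T[2]-h+.05; zr=T[2]-h+.014
  ex=[atz(c,*f(85,422),zt,True),atz(c,*f(452,422),zt,True)]
  a=atz(c,*f(154,150),zr,True);b=atz(c,*f(421,192),zr,True);v=a-b
  cen=(a+b)[:2]/2+np.array([-v[1],v[0]])/2
  M=np.array([[-np.sin(psi),np.cos(psi)],[np.cos(psi),np.sin(psi)]])
  for nm,P in (("hub",atz(c,*f(268,422),zt,True)[:2]),("bore",atz(c,*f(268,428),zt,True)[:2]),("dots",cen)):
    print(h,nm,P.round(4),"in tool xy mm",(M@(P-T[:2])*1e3).round(2))
  print(np.linalg.norm(ex[0]-ex[1]),np.linalg.norm(v),"angle",np.arctan2(v[1],v[0])-np.pi/4-np.pi/2)
E
```

```text
0.038 hub [ 0.5556 -0.0452] in tool xy mm [3.25 0.73]
0.038 bore [ 0.5557 -0.0458] in tool xy mm [2.59 0.73]
0.038 dots [ 0.5557 -0.0469] in tool xy mm [1.49 0.53]
0.035970877064145264 0.0310786273781371 angle -5.473567738180485
0.041 hub [ 0.5559 -0.0467] in tool xy mm [1.7  0.74]
0.041 bore [ 0.556  -0.0474] in tool xy mm [1.02 0.74]
0.041 dots [ 0.556  -0.0482] in tool xy mm [0.21 0.53]
0.036694476251650975 0.031582242633638194 angle -5.473567738180485
0.043 hub [ 0.5561 -0.0477] in tool xy mm [0.66 0.74]
0.043 bore [ 0.5562 -0.0484] in tool xy mm [-0.03  0.74]
0.043 dots [ 0.5561 -0.049 ] in tool xy mm [-0.65  0.53]
0.03717687570998797 0.03191798613730563 angle -5.473567738180485
```

arm_command(
  rows=[
    [0.7,0.1,0,0.03,0,0,0],
    [0.7,0.1,0,0,0,0,0],
    [0.6,0.1,0,0,0,0,0],
    [0.15,0,0,0,0,0,0],
    [0,0,0,0,0,0,0],
  ],
)

```text
time: 7.02
tool_pos: [0.5517, 0.0347, 0.1714]
tcp_rot: [0.643, 0.766, -0.001, 0.001]
ft_force: [-0.5, -0.8, -2.3]
gripper_width: 0.0374
```

arm_command(
  rows=[
    [0,0,0,0,0,0,0],
    [0,0,0,0,0,0,0],
  ],
)

```text
time: 7.18
tool_pos: [0.5518, 0.0328, 0.1712]
tcp_rot: [0.644, 0.765, -0.002, 0.001]
ft_force: [-0.0, -0.3, -2.3]
gripper_width: 0.0374
```

```bash
python3 - <<'E'
from go import *
plan([.552,.0396,.145],.19)
E
```

```text
t 7.18 pos [0.5518 0.0328 0.1712] psi 0.1709 tilt [-0.001  -0.0042 -1.    ] j6 -0.212
shift in 4cm shares [0.17  0.034 0.655]
turn shares [-0.022  0.049 -0.238]
```

arm_command(
  rows=[
    [0.17,0.03,0.1,0,0.05,-0.2,0],
    [0,0,0.1,0,0,0,0],
    [0,0,0,0,0,0,0],
    [0,0,0,0,0,0,0],
  ],
)

```text
time: 7.52
tool_pos: [0.5522, 0.0364, 0.1622]
tcp_rot: [0.64, 0.769, -0.001, -0.0]
ft_force: [0.3, 0.8, -0.9]
gripper_width: 0.0375
```

```bash
python3 - <<'E'
from go import *
plan([.552,.0396,.145],.19)
E
```

```text
t 7.52 pos [0.5522 0.0364 0.1622] psi 0.1828 tilt [-0.0019 -0.0011 -1.    ] j6 -0.219
shift in 4cm shares [0.08 0.01 0.43]
turn shares [-0.026  0.009 -0.09 ]
```

arm_command(
  rows=[
    [0.1,0.01,0,-0.02,0.01,-0.1,0],
    [0,0,0,0,0,0,0],
    [0,0,0,0,0,0,0],
  ],
)

```text
time: 7.77
tool_pos: [0.5517, 0.04, 0.1617]
tcp_rot: [0.637, 0.771, -0.0, -0.0]
ft_force: [-1.2, 0.6, -1.1]
gripper_width: 0.0371
```

```bash
python3 - <<'E'
from go import *
plan([.552,.0396,.145],.19)
manip.snapshot("side")
p,d=manip.snapshot("side"); cv2.imwrite("pics/s3.png",cv2.resize(p[200:350,240:440,::-1],None,fx=4,fy=4,interpolation=cv2.INTER_CUBIC))
p,d=manip.snapshot("wrist"); cv2.imwrite("pics/w3.png",p[:,:,::-1])
E
```

```text
t 7.77 pos [0.5517 0.04   0.1617] psi 0.1903 tilt [-1.3e-03 -1.0e-04 -1.0e+00] j6 -0.22
shift in 4cm shares [-0.01   0.006  0.417]
turn shares [-0.017 -0.002  0.003]
```

View pics/s3.png

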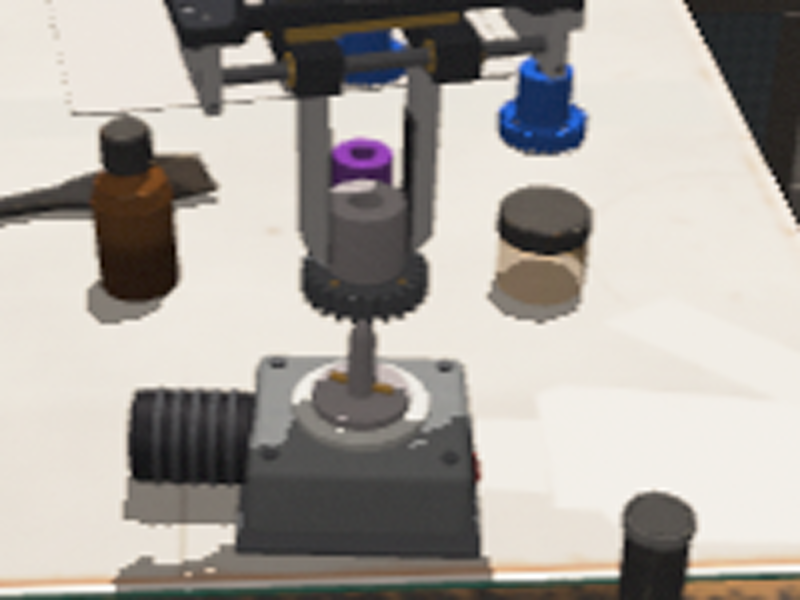

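View pics/w3.png

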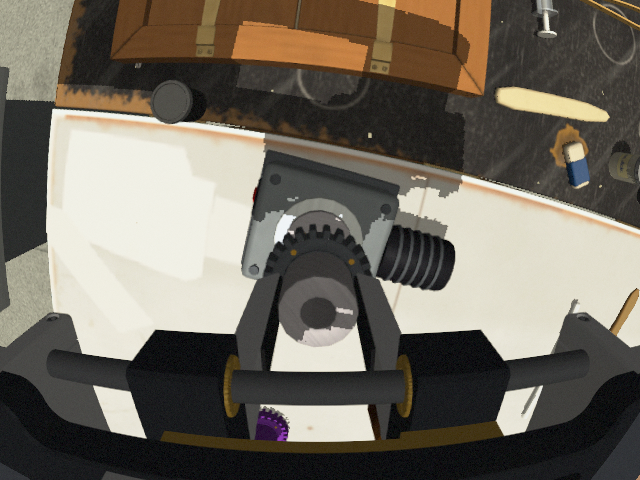

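arm_command(
  rows=[
    [0,0,0.2,0,0,0,0],
    [0,0,0.2,0,0,0,0],
    [0,0,0.1,0,0,0,0],
    [0,0,0,0,0,0,0],
    [0,0,0,0,0,0,0],
  ],
)

```text
time: 8.33
tool_pos: [0.5515, 0.0401, 0.1393]
tcp_rot: [0.637, 0.771, -0.001, -0.001]
ft_force: [0.1, -0.5, -2.2]
gripper_width: 0.0371
```

```bash
python3 - <<'E'
from go import *
plan([.552,.0396,.13],.19)
E
```

```text
t 8.33 pos [0.5515 0.0401 0.1393] psi 0.1906 tilt [-0.0016 -0.     -1.    ] j6 -0.22
shift in 4cm shares [-0.016  0.01   0.232]
turn shares [-0.02  -0.003  0.007]
```

Underside at ~0.098, about at the tip. Go on slowly, watching forces.

arm_command(
  rows=[
    [0,0.01,0.1,-0.02,0,0,0],
    [0,0,0.1,0,0,0,0],
    [0,0,0.1,0,0,0,0],
    [0,0,0,0,0,0,0],
  ],
)

```text
time: 8.67
tool_pos: [0.5519, 0.0402, 0.1259]
tcp_rot: [0.637, 0.771, 0.0, -0.0]
ft_force: [-0.7, 0.5, -1.6]
gripper_width: 0.0373
```

```bash
python3 - <<'E'
from go import *
plan([.552,.0396,.115],.19); print(manip.read_state()["wrist_torque"])
E
```

```text
t 8.67 pos [0.5519 0.0402 0.1259] psi 0.1905 tilt [-1.e-04  3.e-04 -1.e+00] j6 -0.22
shift in 4cm shares [-0.015 -0.     0.273]
turn shares [-0.    -0.004  0.006]
[-0.05256449  0.0605397  -0.04213601]
```

arm_command(
  rows=[
    [-0.01,0,0.1,0,0,0,0],
    [0,0,0.1,0,0,0,0],
    [0,0,0.03,0,0,0,0],
    [0,0,0,0,0,0,0],
  ],
)

```text
time: 9.0
tool_pos: [0.552, 0.0398, 0.1156]
tcp_rot: [0.637, 0.771, 0.0, -0.0]
ft_force: [0.0, -0.3, -1.8]
gripper_width: 0.0375
```

arm_command(
  rows=[
    [0,0,0.05,0,0,0,0],
    [0,0,0,0,0,0,0],
  ],
)

```text
time: 9.17
tool_pos: [0.552, 0.0397, 0.1134]
tcp_rot: [0.637, 0.771, 0.0, -0.0]
ft_force: [-0.6, 0.1, -2.0]
gripper_width: 0.0372
```

arm_command(
  rows=[
    [0,0,0.05,0,0,0,0],
    [0,0,0,0,0,0,0],
  ],
)

```text
time: 9.33
tool_pos: [0.5522, 0.0397, 0.1115]
tcp_rot: [0.637, 0.771, 0.0, 0.0]
ft_force: [0.5, -0.4, -2.3]
gripper_width: 0.0373
```

arm_command(
  rows=[
    [0,0,0.04,0,0,0,0],
    [0,0,0,0,0,0,0],
  ],
)

```text
time: 9.5
tool_pos: [0.5523, 0.0397, 0.1099]
tcp_rot: [0.637, 0.771, 0.0, 0.0]
ft_force: [0.2, 0.2, -2.5]
gripper_width: 0.0373
```

arm_command(
  rows=[
    [0,0,0.03,0,0,0,0],
    [0,0,0,0,0,0,0],
  ],
)

```text
time: 9.67
tool_pos: [0.5525, 0.0397, 0.1088]
tcp_rot: [0.637, 0.771, 0.001, 0.0]
ft_force: [0.9, 0.9, -2.4]
gripper_width: 0.037
```

arm_command(
  rows=[
    [0,0,0.03,0,0,0,0],
    [0,0,0,0,0,0,0],
  ],
)

```text
time: 9.83
tool_pos: [0.5529, 0.0397, 0.1087]
tcp_rot: [0.637, 0.771, 0.001, 0.001]
ft_force: [1.3, 1.2, -1.6]
gripper_width: 0.0371
```

arm_command(
  rows=[
    [0,0,0.04,0,0,0,0],
    [0,0,0.02,0,0,0,0],
  ],
)

```text
time: 10.0
tool_pos: [0.5531, 0.0397, 0.1083]
tcp_rot: [0.637, 0.771, 0.001, 0.001]
ft_force: [-3.2, 0.3, 1.6]
gripper_width: 0.0372
```

```bash
python3 - <<'E'
from go import *
plan([.552,.0397,.1087],.19); print(manip.read_state()["wrist_torque"])
E
```

```text
t 10.0 pos [0.5531 0.0397 0.1083] psi 0.1906 tilt [ 3.8e-03 -1.0e-04 -1.0e+00] j6 -0.221
shift in 4cm shares [ 0.005 -0.026 -0.009]
turn shares [0.047 0.01  0.008]
[-0.0646111   0.57836028  0.02995983]
```

arm_command(
  rows=[
    [0,-0.02,0.03,0.04,0,-0.5,0],
    [0,0,0.03,0,0,-0.5,0],
    [0,0,0.03,0,0,-0.5,0],
  ],
)

```text
time: 10.25
tool_pos: [0.5531, 0.0405, 0.1081]
tcp_rot: [0.587, 0.809, 0.002, 0.001]
ft_force: [-4.0, 1.5, 5.3]
gripper_width: 0.0371
```

```bash
python3 - <<'E'
from go import *
plan([.552,.0397,.1087],.51); print(manip.read_state()["wrist_torque"])
E
```

```text
t 10.25 pos [0.5531 0.0405 0.1081] psi 0.3153 tilt [ 0.0041  0.0013 -1.    ] j6 -0.345
shift in 4cm shares [-0.011 -0.032 -0.015]
turn shares [ 0.054  0.006 -2.434]
[ 0.05052011  0.71973661 -0.06461474]
```

arm_command(
  rows=[
    [0,-0.02,0.015,0.03,0,-0.5,0],
    [0,-0.01,0.02,0.02,0,-0.5,0],
    [0,0,0.02,0,0,-0.3,0],
  ],
)

```text
time: 10.5
tool_pos: [0.5525, 0.0401, 0.1064]
tcp_rot: [0.542, 0.84, 0.0, 0.001]
ft_force: [-0.1, -0.8, -1.6]
gripper_width: 0.0374
```

```bash
python3 - <<'E'
from go import *
plan([.552,.0397,.1087],.51); print(manip.read_state()["wrist_torque"])
E
```

```text
t 10.5 pos [0.5525 0.0401 0.1064] psi 0.4254 tilt [ 2.5e-03 -5.0e-04 -1.0e+00] j6 -0.455
shift in 4cm shares [-0.004 -0.015 -0.057]
turn shares [ 0.025  0.019 -1.058]
[-0.17080138  0.15335095  0.01727629]
```

arm_command(
  rows=[
    [0,0,0.03,0,0,-0.05,0],
    [0,0,0.03,0,0,0,0],
  ],
)

```text
time: 10.67
tool_pos: [0.5525, 0.0399, 0.1033]
tcp_rot: [0.54, 0.842, 0.0, 0.001]
ft_force: [-0.4, 0.5, -1.5]
gripper_width: 0.0376
```

Dropped 5 mm: the slot is over the pin. Continue gently to the collar.

arm_command(
  rows=[
    [0,0,0.03,0,0,0,0],
    [0,0,0.02,0,0,0,0],
  ],
)

```text
time: 10.83
tool_pos: [0.5525, 0.0398, 0.1017]
tcp_rot: [0.541, 0.841, 0.0, 0.001]
ft_force: [-3.8, -1.6, 7.7]
gripper_width: 0.0372
```

arm_command(
  rows=[
    [0,0,0.03,0,0,0,0],
    [0,0,0.02,0,0,0,0],
  ],
)

```text
time: 11.0
tool_pos: [0.5524, 0.0398, 0.1017]
tcp_rot: [0.541, 0.841, 0.0, 0.002]
ft_force: [-1.5, -0.2, 2.5]
gripper_width: 0.037
```

```bash
python3 - <<'E'
from go import *
plan([.552,.0397,.1017],.43); print(manip.read_state()["wrist_torque"])
E
```

```text
t 11.0 pos [0.5524 0.0398 0.1017] psi 0.428 tilt [ 3.1e-03 -9.0e-04 -1.0e+00] j6 -0.458
shift in 4cm shares [ 0.001 -0.011 -0.001]
turn shares [ 0.03   0.026 -0.024]
[-0.03831623  0.42125234  0.02334124]
```

arm_command(
  rows=[
    [0,-0.01,0.04,0.03,0.02,0,0],
    [0,0,0.06,0,0,0,0],
    [0,0,0.06,0,0,0,0],
  ],
)

```text
time: 11.25
tool_pos: [0.5525, 0.0398, 0.1016]
tcp_rot: [0.541, 0.841, 0.001, 0.001]
ft_force: [-5.7, -1.2, 11.0]
gripper_width: 0.0374
```

arm_command(
  rows=[
    [0,0,0,0,0,0,0],
    [0,0,0,0,0,0,0.7],
    [0,0,0,0,0,0,0.7],
    [0,0,0,0,0,0,0.7],
    [0,0,0,0,0,0,0.7],
  ],
)

```text
time: 11.67
tool_pos: [0.5536, 0.04, 0.1016]
tcp_rot: [0.541, 0.841, 0.002, 0.003]
ft_force: [0.5, -0.1, 0.5]
gripper_width: 0.0606
```

```bash
python3 - <<'E'
from go import *
plan([.552,.0397,.2],.43); print(manip.read_state()["ft_force"])
E
```

```text
t 11.67 pos [0.5536 0.04   0.1016] psi 0.427 tilt [ 6.4e-03  1.0e-04 -1.0e+00] j6 -0.457
shift in 4cm shares [ 0.004 -0.026 -2.459]
turn shares [ 0.073  0.032 -0.038]
[ 0.45341005 -0.06654529  0.49841796]
```

arm_command(
  rows=[
    [0,-0.02,-0.2,0.07,0.03,0,0.7],
    [0,0,-0.5,0,0,0,0.7],
    [0,0,-0.8,0,0,0,0.7],
    [0,0,-0.8,0,0,0,0.7],
    [0,0,-0.5,0,0,0,0.7],
  ],
)

```text
time: 12.08
tool_pos: [0.549, 0.0398, 0.2104]
tcp_rot: [0.541, 0.841, -0.005, -0.008]
ft_force: [-0.3, -0.1, 0.3]
gripper_width: 0.0658
```

arm_command(
  rows=[
    [-1,0,0,0,0,0,0.7],
    [-1,0,0,0,0,0,0.7],
    [-1,0,0,0,0,0,0.7],
    [0,0,0,0,0,0,0.7],
    [0,0,0,0,0,0,0.7],
  ],
)

```text
time: 12.5
tool_pos: [0.6053, -0.072, 0.2228]
tcp_rot: [0.539, 0.842, 0.0, 0.001]
ft_force: [-0.3, 0.8, 0.3]
gripper_width: 0.0656
```

```bash
python3 - <<'E'
from go import *
plan([.552,.0397,.2],.43)
c=manip.camera_params("wrist")
p,d=manip.snapshot("wrist"); 
u,v=map(int,proj(c,[.552,.0403,.08],True)); print(u,v)
cv2.imwrite("pics/w5.png",cv2.resize(p[max(v-80,0):v+80,u-80:u+80,::-1],None,fx=3.6,fy=3.6,interpolation=cv2.INTER_CUBIC))
p,d=manip.snapshot("side"); cv2.imwrite("pics/s5.png",cv2.resize(p[200:370,240:440,::-1],None,fx=3.5,fy=3.5,interpolation=cv2.INTER_CUBIC))
s=manip.camera_params("side")
print("hub top expected at side px",proj(s,[.5524,.0405,.11]))
p,d=manip.snapshot("top"); cv2.imwrite("pics/t5.png",cv2.resize(p[140:340,150:490,::-1],None,fx=2.3,fy=2.3))
E
```

```text
t 12.5 pos [ 0.6053 -0.072   0.2228] psi 0.432 tilt [ 1.8e-03 -6.0e-04 -1.0e+00] j6 -0.643
shift in 4cm shares [ 3.093 -0.041  0.565]
turn shares [0.017 0.016 0.025]
315 80
hub top expected at side px (np.float64(330.0062032555678), np.float64(276.15528886285966))
```

View pics/w5.png

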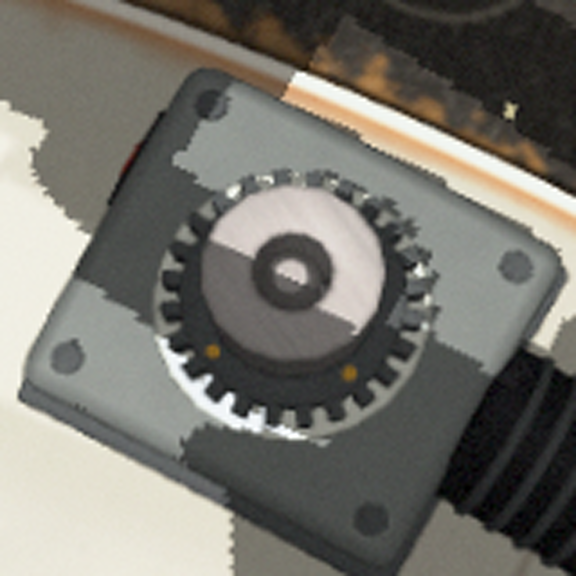

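View pics/s5.png

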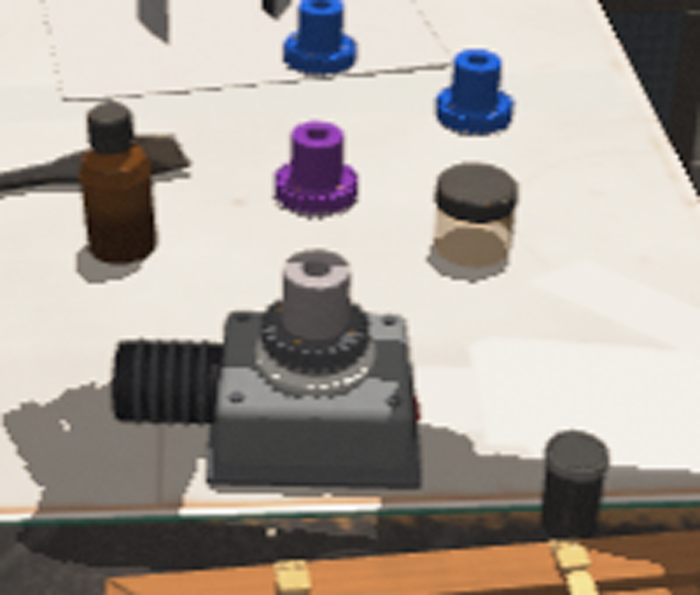

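View pics/t5.png

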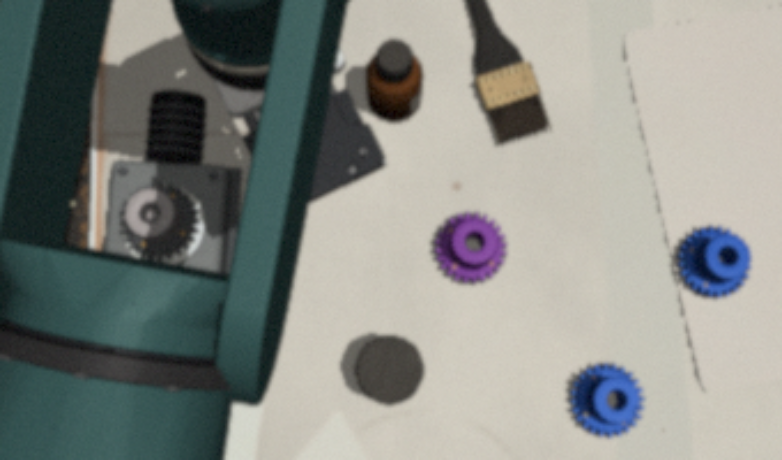

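```bash
python3 -c "
from cell import manip
print(manip.close_job())"
```

```text
the job is handed in; nothing more can be done
None
```

The grey gear is fitted: it is on the shaft with its slots over the cross pin and seated flat on the collar. I handed the job in at about 12.7 s.

- **Grip and approach:** I gripped the gear by its hub and lowered it over the shaft until it rested on the pin (tool at 0.1087 m), about 0.3 rad short of alignment.
- **Turning:** I turned it about 0.24 rad, pressing with roughly 4–7 N, until the slots dropped over the pin.
- **Seating:** It then went down to 0.1017 m, exactly the 7.0 mm expected. A final press of about 13 N moved it only 0.1 mm further. I then released it and withdrew, touching nothing.
- **Last checks:** In the side picture the hub's top is within a pixel of where a seated gear should show. The wrist picture shows the gear centred on the shaft.
- **Bystanders:** The bottle, tub, film can and coloured look-alikes appear where they were, though I compared them by eye only.
- **Disagreements:** The cameras differed on the gear's and shaft's positions by 1–3 mm (about 7 mm for one collar reading). For the fit I used the close wrist view. The pin's angle read −0.44 to −0.48 rad depending on the view. The slots began to drop about 0.08 rad sooner than the wrist picture suggested, and the search under light pressure covered that.

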